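# Shut the sauce warmer and set its vent selector

### The arm

A 6-joint arm with a two-finger parallel gripper is mounted at the origin on the work surface. World frame = base frame: x ahead of the robot, y to its left, z up, the work surface at z = 0. Lengths are in m, angles in rad, forces in N, time in s.
With the tool pointing down it reaches from about 0.3 to 0.875 m from the base axis. Payload 4.2 kg.
Tool frame: the origin (TCP) lies on the centre line of the jaws, within the pads' length; the fingertips stand 17 mm ahead of it and the grasp point (between the pads) lies 2 mm behind it (arm.finger_overhang is the distance from the TCP to the fingertips, in m); z points along the fingers, y is the line along which they close (so a half turn about z gives the same grasp; the last joint's range is limited). The gripper opens to 85 mm and grips with 20 to 120 N. Pads are 22 mm wide; open, the fingers measure 114 mm over their backs; the gripper's body (76 mm by 85 mm) begins 54 mm behind the grasp point. The pads swing forward as they close: fully open they stand 13 mm farther back than shut.
Start: joints at [1.29, 0.32, 1.565, -0, 1.257, -0.02], TCP at [0.148, 0.556, 0.248] pointing down, gripper open.
Joint ranges: [-3.11, 3.11], [-0.84, 2.01], [0.21, 2.61], [-1.34, 4.49], [0.05, 2.63], [-2.56, 2.56]. Speed limits (rad/s): [2.57, 2.57, 3.14, 3.14, 3.14, 3.14].

### API

Orientations are given as [roll, pitch, yaw] about the fixed x, y, z axes, in that order (R = Rz(yaw) Ry(pitch) Rx(roll)).
In Python, from station import arm, get_image, camera_params gives the robot as it stands (arm), with the cameras as plain functions.
- The arm moves only by the tool nudge_tcp, called after "Call:" as a command line: name --argument value ..., lists and objects as JSON in quotes. Schema: {"type":"object","properties":{"steps":{"type":"array","items":{"type":"object","properties":{"aperture":{"type":"number"},"xyz":{"type":"array","items":{"type":"number"},"minItems":3,"maxItems":3},"rotvec":{"type":"array","items":{"type":"number"},"minItems":3,"maxItems":3}},"additionalProperties":false,"required":["aperture"]},"minItems":1,"maxItems":12},"squeeze":{"type":"number"},"only":{"type":"string"},"quiet":{"type":"boolean"},"lines":{"type":"string"}},"required":["steps"],"additionalProperties":false}. steps is a list of rows, 1 to 12 of them, each an object with the fields aperture (the finger opening in m), xyz (a list: dx, dy, dz in shares of the most that a row can go, 1 being 62.5 mm), rotvec (a list: a rotation vector rx, ry, rz in fractions of the full range, 1 being 360 degrees); a field left out counts as zero (the opening has to be given); each row shifts and turns the commanded pose from where the row before left it, along the tool's axes as they then stand; what a row does not reach is not made up. A row lasts 1/8 s, in which the tool goes at most 0.0625 m and 0.188 rad, less where a joint would pass 70% of its speed; a pose out of reach is approached as far as the arm can. The fingers move at their own pace and stop on an object; squeeze is the grip in N (left out, the last holds). Time passes only in rows, so rows that do not move let the fingers close. The tool returns the time, the measured TCP pose, the force, the opening and the grip force at its end. only (a regular expression) keeps the lines of the reply that match it, lines (a string "A,B") keeps lines A to B, and quiet returns only ok. No shift or turn number may pass 1 either way. Input that does not fit is refused with a message, and nothing moves.
- arm.observe(): the state, without advancing time (a new reading comes with each control period).
- get_image(name): name is "side" or "top" or "wrist"; returns the picture (420x560x3 uint8, blue, green, red); there is no depth.
- camera_params(name): a dict with "camera_matrix" (3x3 intrinsics, pixels), "pose" (4x4, takes a point from camera to world coordinates); the wrist camera has in their place "T_tool_cam" (4x4, takes a point from camera to tool coordinates, whose origin is the TCP and whose axes are the flange's). Camera axes: x right, y down, z forward; pixel columns grow to the right and rows downward; lengths in m; the calibration is good to about 2 mm. A picture is of the moment at which its call begins: read the wrist's pose just before it. camera_params takes no time and is no camera call.
- arm.hand_in(): hands the job in; it is judged then, once.
The state is a dict: "time_s": time; "joint_pos": joint angles; "qvel": joint speeds; "joint_efforts": joint torques, N m; "tool_pos": TCP position; "eef_rot": TCP orientation; "force": force on the tool from outside, world axes, zero at the start; "ft_torque": the same for the moment, N m; "width": finger opening in m; "finger_force": force on a finger pad.
Only numpy, scipy, OpenCV 4.12 (cv2) and the standard library are available. Lean on these libraries where they do the work, as an engineer would, in place of code of your own. Each camera call takes 0.05 s, during which the arm holds its last target. There are 200 camera calls.

### The job

First close the red upper shell of the sauce warmer so that its edge lies fully down on the lower half all round, then turn the vent knob on the sloped panel until it clicks home with its red pointer at the green dot. Leave the shell shut, let go of the knob, and do not disturb the bowl, the colander scoop, the sauce tiers or the spoon rest.

Things in the scene. Friction and masses are not known exactly. Their poses are not given: they have to be found in the camera images.
- warmer: Sauce warmer, a white box fixed to the table, 260 mm deep (x), 200 mm wide (y), lower shell rim 145 mm high, the red upper half hinged on it. Origin: middle of its underside. x runs from the sloped black panel (robot's side) to the lid hinge, y left, z up. Panel: 112 mm up the slope, 28 deg; in these axes upslope is (cos 28, 0, sin 28), outward normal (-sin 28, 0, cos 28) deg.
- dial_center (a point): Centre of the selector dial, on the panel surface, 59 mm above the table; the point's axes are the warmer's. The knob's axis is the panel's outward normal through this point. The upright front of the lower shell begins 45 mm farther in x.
- vent_knob (a joint): Vent knob angle: 0 = pointer straight upslope, positive = counter-clockwise seen facing the panel (pointer towards the warmer's +y). Limits +-0.96 rad. Five sprung click positions at -0.873, -0.436, 0, 0.436, 0.873 rad; let go, it snaps into the nearest. About 0.1 N m carries it over a click. It starts at one of the middle three.
- knob_grip (a point): On the knob's axis, 32 mm out from the panel: where to grip. The knob is a steel bar 66 mm long, 16 mm wide (grip across this), its top 40 mm and its foot 8 mm out from the panel, on a grey disc of 34 mm radius. Its x: along the bar to the pointer end, z: out along the axis. A red stripe on top and a red end face mark the pointer end.
- pointer (a point): The point on the panel surface that the pointer end of the bar aims at: 46 mm from the knob's axis, on the circle of the marks; it turns with the knob.
- green_mark: Green round dot, 18 mm across, on the panel, 46 mm from the knob's axis at one outermost click position (0.873 rad left or right of upslope, it varies). Origin at its centre, on the panel surface.
- orange_mark: Orange round dot, the same size, at the other outermost click position.
- shell_lid (a joint): Opening angle of the red upper shell half: 0 = its edge fully down on the lower half's edge (a firm stop), positive = open (front edge up), 1.3 at most. A stiff friction hinge keeps it wherever it is left; it does not fall. It starts 0.7 to 1.05 open; pushing at the tab takes about 1 to 5 N.
- lid_hinge (a point): Middle of the upper shell's hinge line, 145 mm above the table, 215 mm beyond the dial centre along the warmer's x. The hinge line runs along the warmer's y.
- lid_tab (a point): Middle of the outer face of the black tab on the upper shell's front edge: 185 mm from the hinge along the shell's edge plane, 12 mm above that plane. Tab: 56 mm wide, 12 thick, sticks out 28 mm from the shell's front wall (50 mm tall, 170 mm from the hinge). Its z: the tab's outward normal, up when closed; then it overhangs the dial's upper part, 157 mm above the table.
- blue_bowl: Blue porcelain bowl, 130 mm across, 60 mm high, loose; origin under its centre. Bystander.
- colander_scoop: Stainless colander scoop, cup 120 mm across and 45 mm high with a handle to 220 mm along its +x, loose; origin under the cup's centre. Bystander.
- sauce_tiers: Stack of three sauce tiers in one piece (white, yellow, blue), 94 mm across, 120 mm high, loose; origin under its centre. Bystander.
- spoon_rest: Terracotta rest 200 x 85 x 10 mm with two bamboo spoons (240 mm) along its x, 21 mm high in all, loose; origin under its centre. Bystander.

How it is judged:
On the way, in this order (a step that is already met when the one before it is completed fails the run):
1. the upper shell is fully down on the lower half (within 0.02 rad) (value of joint shell_lid below 0.02 rad), for 0.2 s.
2. the knob's pointer stands at the green dot (distance between pointer and green_mark below 0.005 m), for 0.2 s.
At the end, for the whole second after the job is handed in: The upper shell is closed to within 0.02 rad, the knob rests in the click position with its pointer within 5 mm of the centre of the green dot, and the knob is at rest (value of joint shell_lid below 0.02 rad and distance between pointer and green_mark below 0.005 m and velocity of joint vent_knob between -0.05 and 0.05 rad/s); the robot touches nothing.
It fails at once if a bystander (bowl, scoop, sauce tiers, spoon rest) is pushed more than 25 mm from its place (distance of any of blue_bowl, colander_scoop, sauce_tiers, spoon_rest from where it was at the start of the episode above 0.025 m).
It also fails if it takes over 45 s, if anything falls off the work surface, if the arm or the gripper's body presses on something with over 40 N, if the wrist force passes 120 N, or if a joint passes its speed limit or range.

## Working session

There is one attempt and no reset: what is moved stays moved. The work goes in short steps, Python scripts to look and compute and a tool call to move; the robot and the scene stay as the last step left them, time stands still between calls to the robot, and variables do not carry over. Pictures are saved under pics/ and viewed, at most 10 in all, crops included, and the job is handed in when it is done.

```bash
ls; mkdir -p pics; python3 - <<'E'
from station import arm, get_image, camera_params
import cv2,numpy as np
np.set_printoptions(precision=4,suppress=True)
for n in("side","top"):
    cv2.imwrite(f"pics/{n}0.png",get_image(n)); p=camera_params(n); print(n,p["camera_matrix"],p["pose"])
print(camera_params("wrist")); print(arm.observe())
E
```

```text
pics
station.py
side [[492.599    0.     287.588 ]
 [  0.     492.599  195.3446]
 [  0.       0.       1.    ]] [[ 0.7931 -0.4043  0.4556 -0.004 ]
 [-0.6089 -0.5074  0.6097 -0.7757]
 [-0.0153 -0.761  -0.6486  0.9307]
 [ 0.      0.      0.      1.    ]]
top [[461.4144   0.     280.7404]
 [  0.     461.4144 214.4361]
 [  0.       0.       1.    ]] [[-0.0192 -0.9955  0.0932  0.4453]
 [-0.9998  0.0189 -0.0041  0.0101]
 [ 0.0023 -0.0933 -0.9956  1.2678]
 [ 0.      0.      0.      1.    ]]
{'camera_matrix': array([[321.4699,   0.    , 276.4548],
       [  0.    , 321.4699, 211.6552],
       [  0.    ,   0.    ,   1.    ]]), 'T_tool_cam': array([[-0.0008, -0.9543, -0.299 ,  0.077 ],
       [ 1.    , -0.0009,  0.0001,  0.0007],
       [-0.0003, -0.299 ,  0.9543, -0.1254],
       [ 0.    ,  0.    ,  0.    ,  1.    ]])}
{'time_s': 0.1, 'joint_pos': array([ 1.29  ,  0.3202,  1.5656, -0.    ,  1.2574, -0.02  ]), 'qvel': array([-0.001 , -0.0014, -0.0022,  0.0002,  0.0021,  0.0009]), 'joint_efforts': array([  0.0004, -41.6404, -23.4704,  -0.    ,   0.0049,  -0.    ]), 'tool_pos': array([0.1482, 0.5552, 0.2476]), 'eef_rot': array([-3.1401,  0.    ,  2.8808]), 'force': array([-1.1935, -1.2037, -0.093 ]), 'ft_torque': array([-0.028 , -0.0087,  0.002 ]), 'finger_force': 0.0, 'width': 0.08540517566649215}
```

View pics/side0.png

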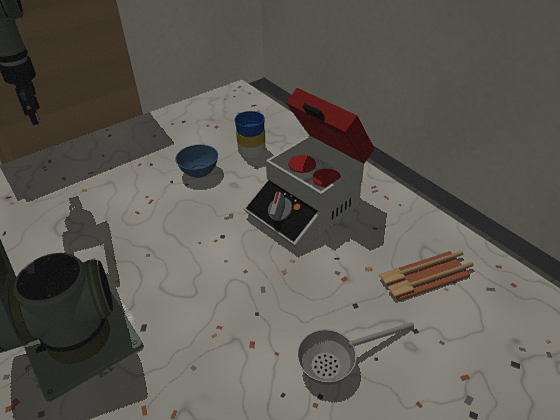

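View pics/top0.png

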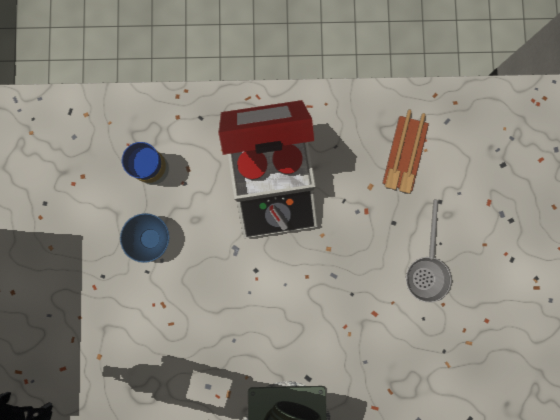

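The side view shows the warmer at about (305,185) with the lid open. The top view shows the knob at about (278,214), the green dot at (263,206) on the left and the orange dot at (290,202). I'll enlarge both.

```bash
python3 - <<'E'
import cv2
a=cv2.imread("pics/top0.png")[95:245,210:350]; cv2.imwrite("pics/t1.png",cv2.resize(a,(560,600),interpolation=cv2.INTER_CUBIC))
a=cv2.imread("pics/side0.png")[80:260,235:390]; cv2.imwrite("pics/s1.png",cv2.resize(a,None,fx=3.3,fy=3.3,interpolation=cv2.INTER_CUBIC))
E
```

```text
(no output)
```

View pics/t1.png

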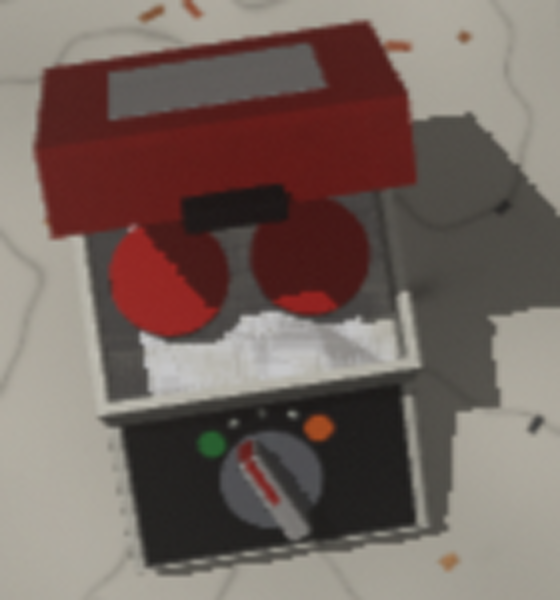

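View pics/s1.png

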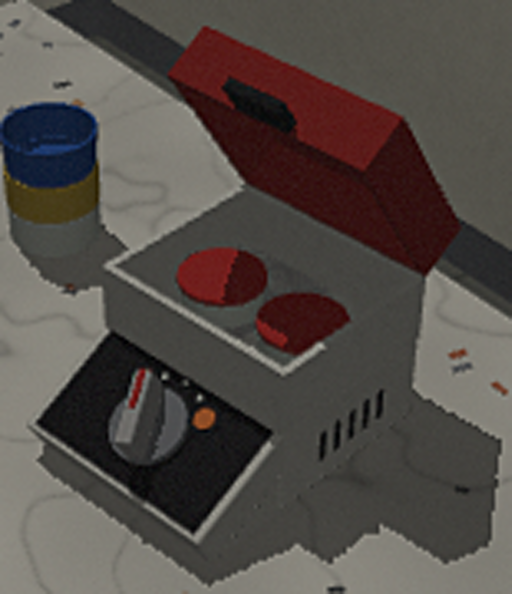

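The top crop shows the green dot at (212,444), the orange at (319,428) and the pointer tip at (244,445). The lower edge of the lid's front wall runs (50,237)–(415,183). The side crop shows the lid's front wall corners (170,73), (365,170), (205,27) and (403,120). I'll fit the warmer pose, lid angle and knob angle to these.

```bash
cat > h.py <<'E'
import numpy as np
from scipy.spatial.transform import Rotation as R
np.set_printoptions(precision=4,suppress=True)
c,s=np.cos(np.radians(28)),np.sin(np.radians(28))
def dialpt(th,r,h): # warmer axes rel. to dial centre
    return np.array([r*np.cos(th)*c-s*h, r*np.sin(th), r*np.cos(th)*s+c*h])
def lidpt(q,l,y,h):
    return np.array([.215-l*np.cos(q)+h*np.sin(q), y, .086+l*np.sin(q)+h*np.cos(q)])
def world(p,x,y,yaw): return R.from_euler('z',yaw).apply(p)+[x,y,.059]
E
cat > fit.py <<'E'
from h import *
from station import arm, get_image, camera_params
from scipy.optimize import least_squares
cam={n:camera_params(n) for n in("top","side")}
def proj(n,P):
    T=np.linalg.inv(cam[n]["pose"]); p=T[:3,:3]@P+T[:3,3]; k=cam[n]["camera_matrix"]@p; return k[:2]/k[2]
T=lambda u,v:np.array([210+u/4,95+v/4]); S=lambda u,v:np.array([235+u/3.3,80+v/3.3])
obs=[("top",T(212,444),lambda k,q:dialpt(.873,.046,0)),("top",T(319,428),lambda k,q:dialpt(-.873,.046,0)),
("side",S(204,418),lambda k,q:dialpt(-.873,.046,0)),
("top",T(100,417),lambda k,q:np.array([.045,.1,.086])),("top",T(421,368),lambda k,q:np.array([.045,-.1,.086])),
("side",S(105,265),lambda k,q:np.array([.045,.1,.086])),("side",S(285,374),lambda k,q:np.array([.045,-.1,.086])),
("top",T(244,445),lambda k,q:dialpt(k,.033,.04)),("top",T(300,535),lambda k,q:dialpt(k,-.033,.04)),
("top",T(50,237),lambda k,q:lidpt(q,.17,.1,0)),("top",T(415,183),lambda k,q:lidpt(q,.17,-.1,0)),
("top",T(38,150),lambda k,q:lidpt(q,.17,.1,.05)),("top",T(408,95),lambda k,q:lidpt(q,.17,-.1,.05)),
("side",S(170,73),lambda k,q:lidpt(q,.17,.1,0)),("side",S(365,170),lambda k,q:lidpt(q,.17,-.1,0)),
("side",S(205,27),lambda k,q:lidpt(q,.17,.1,.05)),("side",S(403,120),lambda k,q:lidpt(q,.17,-.1,.05))]
f=lambda p:np.concatenate([proj(n,world(g(p[3],p[4]),*p[:3]))-o for n,o,g in obs])
r=least_squares(f,[.45,0,.1,.436,.9],loss='soft_l1'); print(r.x); print(f(r.x).reshape(-1,2))
x=r.x
print("tab",world(lidpt(x[4],.185,0,.012),*x[:3]),"closed",world(lidpt(0,.185,0,.012),*x[:3]),"hinge",world(lidpt(0,0,0,0),*x[:3]),"grip",world(dialpt(0,0,.032),*x[:3]))
E
python3 fit.py
```

```text
[0.5608 0.0126 0.1268 0.4204 0.9972]
[[ 0.0242 -0.7851]
 [ 0.0324 -0.6873]
 [ 0.0824 -0.4972]
 [-0.2737 -1.1336]
 [ 0.09   -0.6083]
 [-0.9932 -0.812 ]
 [-0.4589 -0.4499]
 [ 1.0813  3.2392]
 [ 0.5728  0.6825]
 [ 0.9027  0.0068]
 [ 1.194   0.3374]
 [-0.3299 -0.494 ]
 [ 0.896  -0.1533]
 [-1.0872 -0.0552]
 [-0.8237  0.0247]
 [-0.3675 -1.253 ]
 [-0.1882 -1.4936]]
tab [0.6844 0.0284 0.3069] closed [0.5905 0.0164 0.157 ] hinge [0.774  0.0398 0.145 ] grip [0.5459 0.0107 0.0873]
```

The fit is good: lid about 1.0 rad open, knob at +0.436, green dot at +0.873 (left). The plan is to push the tab down along its arc with closed fingers, tool vertical. Then I'll push the bar's tail sideways with the closed fingertips, which stay well clear of the tab.

```bash
cat >> h.py <<'E'
W=(.5608,.0126,.1268)
def delta(pos,Rt):
    from station import arm, get_image, camera_params
    o=arm.observe(); R0=R.from_euler('xyz',o["eef_rot"])
    print("pos",o["tool_pos"],"rot first, rotvec",(R0.inv()*Rt).as_rotvec(),"then shift",Rt.inv().apply(pos-o["tool_pos"]),"| shift in present axes",R0.inv().apply(pos-o["tool_pos"]))
down=R.from_euler('xyz',[np.pi,0,W[2]])
def tabtcp(q,l,h): # TCP so that robot-side tip corner sits at lid (l,h)
    return world(lidpt(q,l,0,h)+[.011,0,.017],*W)
E
python3 - <<'E'
from h import *
delta(tabtcp(1,.19,.04)+[0,0,.05],down)
qs=[1,.9,.8,.7,.6,.5,.4,.3,.2,.1,0]
p=np.array([down.inv().apply(tabtcp(q,.197-.007*q,.012)) for q in qs]); print(down.inv().apply(tabtcp(1,.19,.012)-tabtcp(1,.19,.04)-[0,0,.05])); print(np.diff(p,axis=0))
E
```

```text
pos [0.1482 0.5552 0.2476] rot first, rotvec [-0.0004  0.0021  2.754 ] then shift [ 0.4977  0.5904 -0.1459] | shift in present axes [-0.6839 -0.3587 -0.1453]
[-0.0236 -0.      0.0651]
[[-0.0166  0.      0.0095]
 [-0.0156  0.      0.0112]
 [-0.0145 -0.      0.0127]
 [-0.0132  0.      0.0142]
 [-0.0117 -0.      0.0155]
 [-0.0101  0.      0.0166]
 [-0.0085 -0.      0.0176]
 [-0.0067  0.      0.0184]
 [-0.0048 -0.      0.0191]
 [-0.0029  0.      0.0195]]
```

The rows are not in the units I measure in: shifts go in shares of 62.5 mm and turns go in shares of 360 degrees. I convert before sending: -0.05 m is -0.8, -0.045 m is -0.72.

Call:
nudge_tcp --steps '[{"aperture": 0, "xyz": [0, 0, -0.8]}, {"aperture": 0, "xyz": [0, 0, -0.8]}, {"aperture": 0, "xyz": [0, 0, -0.72]}, {"aperture": 0, "xyz": [-0.8, -0.416, 0]}, {"aperture": 0, "xyz": [-0.8, -0.416, 0]}, {"aperture": 0, "xyz": [-0.8, -0.416, 0]}, {"aperture": 0, "xyz": [-0.8, -0.416, 0]}, {"aperture": 0, "xyz": [-0.8, -0.416, 0]}, {"aperture": 0, "xyz": [-0.8, -0.416, 0]}, {"aperture": 0, "xyz": [-0.8, -0.416, 0]}, {"aperture": 0, "xyz": [-0.8, -0.416, 0]}]' --squeeze 30

```text
time_s: 1.48
tool_pos: [0.4821, 0.25, 0.393]
eef_rot: [-3.141, -0.001, 2.881]
force: [0.6, 0.3, 0.3]
width: 0.0001
finger_force: 0.0
```

Call:
nudge_tcp --steps '[{"aperture": 0, "xyz": [-0.8, -0.416, 0], "rotvec": [0, 0, 0.0286]}, {"aperture": 0, "rotvec": [0, 0, 0.0286]}, {"aperture": 0, "rotvec": [0, 0, 0.0286]}, {"aperture": 0, "rotvec": [0, 0, 0.0286]}, {"aperture": 0, "rotvec": [0, 0, 0.0286]}, {"aperture": 0, "rotvec": [0, 0, 0.0286]}, {"aperture": 0, "rotvec": [0, 0, 0.0286]}, {"aperture": 0, "rotvec": [0, 0, 0.0286]}, {"aperture": 0, "rotvec": [0, 0, 0.0286]}, {"aperture": 0, "rotvec": [0, 0, 0.0286]}]'

```text
time_s: 2.72
tool_pos: [0.5226, 0.2134, 0.3927]
eef_rot: [-3.141, 0.001, 1.075]
force: [0.0, -0.1, 0.6]
width: 0.0001
finger_force: 0.0
```

```bash
python3 - <<'E'
from h import *
delta(tabtcp(1,.19,.04)+[0,0,.05],down)
E
```

```text
pos [0.5226 0.2134 0.3927] rot first, rotvec [-0.0003  0.0012  0.9481] then shift [ 0.1696  0.204  -0.0007] | shift in present axes [-0.0668  0.2567 -0.0009]
```

Converted, 0.041 m is 0.656, 0.034 m is 0.544, 0.18 rad is 0.0286.

Call:
nudge_tcp --steps '[{"aperture": 0, "rotvec": [0, 0, 0.0286]}, {"aperture": 0, "rotvec": [0, 0, 0.0286]}, {"aperture": 0, "rotvec": [0, 0, 0.0286]}, {"aperture": 0, "rotvec": [0, 0, 0.0286]}, {"aperture": 0, "rotvec": [0, 0, 0.0286]}, {"aperture": 0, "rotvec": [0, 0, 0.0076]}, {"aperture": 0, "xyz": [0.544, 0.656, 0]}, {"aperture": 0, "xyz": [0.544, 0.656, 0]}, {"aperture": 0, "xyz": [0.544, 0.656, 0]}, {"aperture": 0, "xyz": [0.544, 0.656, 0]}, {"aperture": 0, "xyz": [0.544, 0.656, 0]}]'

```text
time_s: 4.1
tool_pos: [0.7194, 0.0315, 0.3927]
eef_rot: [-3.141, 0.001, 0.133]
force: [-0.2, -0.5, 0.2]
width: 0.0002
finger_force: 0.0
```

```bash
python3 - <<'E'
from h import *
delta(tabtcp(1,.19,.02),down)
E
```

```text
pos [0.7194 0.0315 0.3927] rot first, rotvec [-0.0004  0.0008  0.006 ] then shift [-0.0195 -0.0013  0.06  ] | shift in present axes [-0.0195 -0.0014  0.06  ]
```

Converted, 0.03 m is 0.48, -0.0195 m is -0.312.

Call:
nudge_tcp --steps '[{"aperture": 0, "xyz": [-0.312, 0, 0]}, {"aperture": 0, "xyz": [0, 0, 0.48]}, {"aperture": 0, "xyz": [0, 0, 0.48]}, {"aperture": 0}]'

```text
time_s: 4.6
tool_pos: [0.6979, 0.0301, 0.33]
eef_rot: [-3.141, 0.007, 0.133]
force: [0.3, -0.7, -0.5]
width: -0.0002
finger_force: 0.0
```

```bash
python3 - <<'E'
from station import arm, get_image, camera_params; import cv2
a=get_image("side")[60:210,250:400]; cv2.imwrite("pics/s2.png",cv2.resize(a,(600,600),interpolation=cv2.INTER_CUBIC))
E
```

```text
(no output)
```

View pics/s2.png

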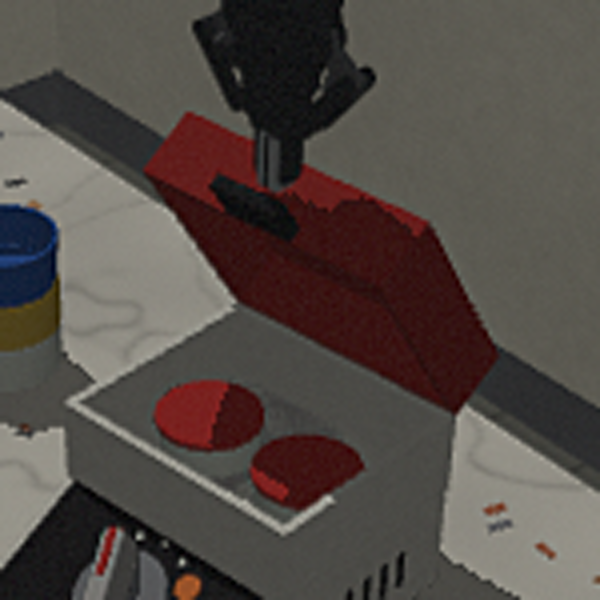

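The closed fingertips, at about (275,185), sit just behind and above the tab, at about (255,205), and are centred on it. Next I push along the arc.

Converted, -0.0145 m is -0.232, 0.0127 m is 0.2032.

Call:
nudge_tcp --steps '[{"aperture": 0, "xyz": [-0.112, 0, 0.064]}, {"aperture": 0, "xyz": [-0.1328, 0, 0.0752]}, {"aperture": 0, "xyz": [-0.1328, 0, 0.0752]}, {"aperture": 0, "xyz": [-0.1248, 0, 0.0896]}, {"aperture": 0, "xyz": [-0.1248, 0, 0.0896]}, {"aperture": 0, "xyz": [-0.232, 0, 0.2032]}]'

```text
time_s: 5.4
tool_pos: [0.6458, 0.0231, 0.2961]
eef_rot: [3.142, -0.002, 0.133]
force: [2.8, 0.0, 0.7]
width: -0.0001
finger_force: 0.9
```

```bash
python3 - <<'E'
from h import *
for q in(.8,.7,.6):print(tabtcp(q,.197-.007*q,.012))
E
```

```text
[0.6612 0.0254 0.3077]
[0.6469 0.0236 0.2949]
[0.6339 0.0219 0.2808]
```

Converted, 0.0176 m is 0.2816, 0.0166 m is 0.2656.

Call:
nudge_tcp --steps '[{"aperture": 0, "xyz": [-0.2112, 0, 0.2272]}, {"aperture": 0, "xyz": [-0.1872, 0, 0.248]}, {"aperture": 0, "xyz": [-0.1616, 0, 0.2656]}, {"aperture": 0, "xyz": [-0.136, 0, 0.2816]}]'

```text
time_s: 5.9
tool_pos: [0.6018, 0.0172, 0.2316]
eef_rot: [-3.141, -0.0, 0.133]
force: [1.1, -0.4, 0.3]
width: 0.0004
finger_force: 0.6
```

```bash
python3 - <<'E'
from station import arm, get_image, camera_params; import cv2
a=get_image("side")[80:230,235:385]; cv2.imwrite("pics/s3.png",cv2.resize(a,(600,600),interpolation=cv2.INTER_CUBIC))
from h import *
for q in(.4,.3,.2,.1,0):print(tabtcp(q,.197-.007*q,.012))
E
```

```text
[0.6122 0.0192 0.2487]
[0.6038 0.0181 0.2311]
[0.5972 0.0172 0.2126]
[0.5924 0.0166 0.1935]
[0.5896 0.0163 0.174 ]
```

View pics/s3.png

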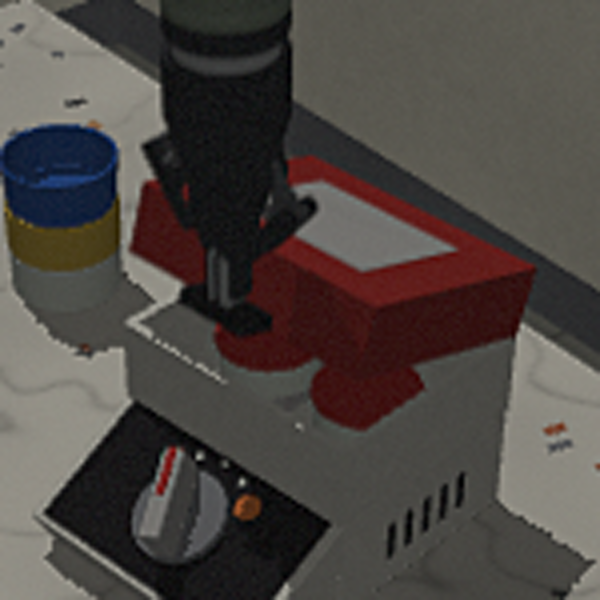

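The lid is at about 0.3 rad, with the fingertips at about (225,300) squarely on the tab. I continue down.

Converted, 0.0191 m is 0.3056, 0.0184 m is 0.2944.

Call:
nudge_tcp --steps '[{"aperture": 0, "xyz": [-0.0992, 0, 0.2944]}, {"aperture": 0, "xyz": [-0.072, 0, 0.3056]}, {"aperture": 0, "xyz": [-0.024, 0, 0.208]}, {"aperture": 0, "xyz": [-0.008, 0, 0.096]}, {"aperture": 0, "xyz": [0, 0, 0.032]}, {"aperture": 0}]'

```text
time_s: 6.7
tool_pos: [0.5906, 0.0157, 0.1741]
eef_rot: [3.142, -0.001, 0.133]
force: [0.0, 1.2, 0.2]
width: -0.0002
finger_force: 0.0
```

Converted, 0.001 m is 0.016.

Call:
nudge_tcp --steps '[{"aperture": 0, "xyz": [0, 0, 0.016]}, {"aperture": 0, "xyz": [0, 0, 0.016]}, {"aperture": 0}]'

```text
time_s: 7.08
tool_pos: [0.5907, 0.0157, 0.174]
eef_rot: [3.141, -0.003, 0.133]
force: [-3.2, 0.2, 10.7]
width: -0.0001
finger_force: 5.3
```

Call:
nudge_tcp --steps '[{"aperture": 0, "xyz": [0, 0, 0.016]}, {"aperture": 0, "xyz": [0, 0, 0.016]}, {"aperture": 0}]'

```text
time_s: 7.45
tool_pos: [0.5907, 0.0157, 0.1739]
eef_rot: [3.141, -0.004, 0.133]
force: [-6.7, -0.3, 19.7]
width: -0.0002
finger_force: 9.8
```

The lid is on its firm stop: tip at 157 mm, 20 N reaction. I back off and compute the knob approach.

Converted, -0.05 m is -0.8, -0.04 m is -0.64.

Call:
nudge_tcp --steps '[{"aperture": 0, "xyz": [0, 0, -0.096]}, {"aperture": 0, "xyz": [0, 0, -0.48]}, {"aperture": 0, "xyz": [-0.8, 0, -0.64]}, {"aperture": 0, "xyz": [-0.8, 0, 0]}, {"aperture": 0, "xyz": [-0.48, 0, 0]}]'

```text
time_s: 8.07
tool_pos: [0.4607, -0.0016, 0.2451]
eef_rot: [3.142, -0.001, 0.133]
force: [-1.0, 0.4, 0.6]
width: -0.0002
finger_force: 0.0
```

```bash
cat >> h.py <<'E'
def knobR(k):
    x=dialpt(k,1,0); z=-dialpt(0,0,1); return R.from_euler('z',W[2])*R.from_matrix(np.c_[x,np.cross(z,x),z])
def knobP(k,r,lat,h): # in bar axes at angle k; h=tip height above panel
    return world(dialpt(k,r,0)+dialpt(k+np.pi/2,lat,0)+dialpt(0,0,h+.017),*W)
E
python3 - <<'E'
from h import *
delta(knobP(.436,-.025,.034,.08),knobR(.65))
print(knobR(.65).inv().apply([knobP(k,-.025,.0225,.014)-knobP(.436,-.025,.034,.014) for k in(.436,.5,.6,.7,.8,.87)]))
E
```

```text
pos [ 0.4607 -0.0016  0.2451] rot first, rotvec [-0.1598  0.4698 -0.6311] then shift [-0.0148 -0.0385  0.1148] | shift in present axes [ 0.0229 -0.0215  0.1178]
[[-0.0024  0.0112  0.    ]
 [-0.0041  0.0126  0.    ]
 [-0.0066  0.0148  0.    ]
 [-0.0089  0.0173  0.    ]
 [-0.0109  0.02    0.    ]
 [-0.0121  0.022   0.    ]]
```

Converted, 0.05 m is 0.8, -0.019 m is -0.304, -0.126 rad is -0.0201.

Call:
nudge_tcp --steps '[{"aperture": 0, "rotvec": [-0.0051, 0.015, -0.0201]}, {"aperture": 0, "rotvec": [-0.0051, 0.015, -0.0201]}, {"aperture": 0, "rotvec": [-0.0051, 0.015, -0.0201]}, {"aperture": 0, "rotvec": [-0.0051, 0.015, -0.0201]}, {"aperture": 0, "rotvec": [-0.0051, 0.015, -0.0201]}, {"aperture": 0, "xyz": [-0.12, -0.304, 0]}, {"aperture": 0, "xyz": [-0.12, -0.304, 0]}, {"aperture": 0, "xyz": [0, 0, 0.8]}, {"aperture": 0, "xyz": [0, 0, 0.8]}, {"aperture": 0}]'

```text
time_s: 9.32
tool_pos: [0.4748, 0.0219, 0.1366]
eef_rot: [2.837, -0.378, 0.834]
force: [-0.0, -0.8, -0.1]
width: -0.0
finger_force: 0.0
```

```bash
python3 - <<'E'
from h import *
delta(knobP(.436,-.025,.034,.014),knobR(.65))
from station import arm, get_image, camera_params; import cv2
a=get_image("side")[110:260,220:370]; b=get_image("top")[100:250,205:355]
cv2.imwrite("pics/s4.png",cv2.resize(cv2.hconcat([a,b]),(800,400),interpolation=cv2.INTER_CUBIC))
E
```

```text
pos [0.4748 0.0219 0.1366] rot first, rotvec [-0.0058  0.0059 -0.0014] then shift [0.0008 0.0004 0.077 ] | shift in present axes [0.0013 0.0008 0.077 ]
```

View pics/s4.png

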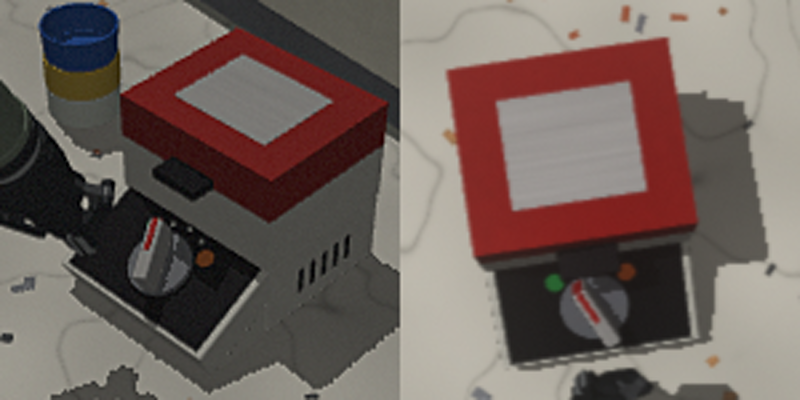

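The lid is shut in both views. The knob pointer is still one click short of green, and the fingertips are below the panel's lower edge in the top view, at about (590,378). I descend and watch the force.

Converted, 0.03 m is 0.48, 0.012 m is 0.192, -0.006 rad is -0.001.

Call:
nudge_tcp --steps '[{"aperture": 0, "xyz": [0.016, 0.016, 0.48], "rotvec": [-0.001, 0.001, 0]}, {"aperture": 0, "xyz": [0, 0, 0.32]}, {"aperture": 0, "xyz": [0, 0, 0.24]}, {"aperture": 0, "xyz": [0, 0, 0.192]}, {"aperture": 0}]'

```text
time_s: 10.05
tool_pos: [0.5139, 0.0262, 0.0745]
eef_rot: [2.822, -0.391, 0.838]
force: [-0.2, 0.2, 0.2]
width: 0.0001
finger_force: 0.0
```

```bash
python3 - <<'E'
from h import *
delta(knobP(.436,-.025,.034,.014),knobR(.65))
from station import arm, get_image, camera_params; import cv2
a=get_image("side")[140:240,230:330]; b=get_image("top")[160:260,225:325]
cv2.imwrite("pics/s5.png",cv2.resize(cv2.hconcat([a,b]),(800,400),interpolation=cv2.INTER_CUBIC))
E
```

```text
pos [0.5139 0.0262 0.0745] rot first, rotvec [ 0.0076 -0.0081 -0.0018] then shift [-0.0033 -0.0035  0.0037] | shift in present axes [-0.0033 -0.0035  0.0037]
```

View pics/s5.png

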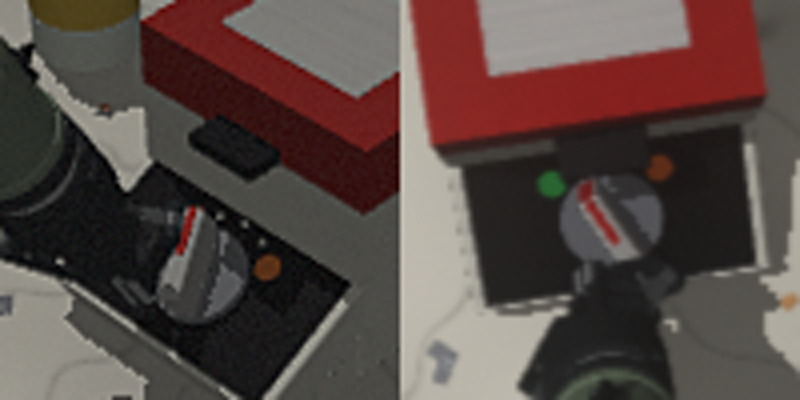

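There is no contact yet: the fingertips are beside the tail on the left, and the knob is unmoved in both views. I push sideways along tool +y, following the arc.

Converted, 0.004 m is 0.064, -0.003 m is -0.048.

Call:
nudge_tcp --steps '[{"aperture": 0, "xyz": [-0.048, 0.064, 0.032]}, {"aperture": 0, "xyz": [-0.032, 0.064, 0]}, {"aperture": 0}]'

```text
time_s: 10.52
tool_pos: [0.5157, 0.0183, 0.0724]
eef_rot: [2.826, -0.391, 0.84]
force: [-0.5, 6.7, 1.7]
width: -0.0002
finger_force: 2.6
```

Call:
nudge_tcp --steps '[{"aperture": 0, "xyz": [-0.048, 0.048, 0]}, {"aperture": 0, "xyz": [-0.048, 0.048, 0]}, {"aperture": 0}]'

```text
time_s: 10.9
tool_pos: [0.5161, 0.0088, 0.0717]
eef_rot: [2.823, -0.39, 0.839]
force: [-0.5, 0.5, 0.5]
width: -0.0001
finger_force: 0.3
```

Call:
nudge_tcp --steps '[{"aperture": 0, "xyz": [-0.032, 0.032, 0]}, {"aperture": 0, "xyz": [-0.032, 0.04, 0]}, {"aperture": 0}]'

```text
time_s: 11.28
tool_pos: [0.5157, 0.0028, 0.0703]
eef_rot: [2.826, -0.388, 0.838]
force: [-2.3, 3.4, -0.9]
width: -0.0002
finger_force: 1.7
```

The force rose to 6.7 N, dropped as the knob clicked over, then rose again as the finger met the bar. I retreat and check.

Converted, -0.05 m is -0.8, -0.03 m is -0.48.

Call:
nudge_tcp --steps '[{"aperture": 0, "xyz": [0, -0.096, 0]}, {"aperture": 0, "xyz": [0, -0.096, 0]}, {"aperture": 0, "xyz": [0, 0, -0.48]}, {"aperture": 0, "xyz": [0, 0, -0.8]}, {"aperture": 0, "xyz": [0, 0, -0.8]}, {"aperture": 0, "xyz": [0, 0, -0.8]}, {"aperture": 0}]'

```text
time_s: 12.15
tool_pos: [0.4411, 0.0046, 0.2042]
eef_rot: [2.82, -0.409, 0.847]
force: [0.5, -0.0, -0.4]
width: 0.0001
finger_force: 0.0
```

```bash
python3 - <<'E'
from station import arm, get_image, camera_params; import cv2
a=get_image("side")[110:260,235:385]; b=get_image("top")[165:265,225:325]
cv2.imwrite("pics/s6.png",cv2.hconcat([cv2.resize(i,(400,400),interpolation=cv2.INTER_CUBIC) for i in(a,b)]))
E
```

```text
(no output)
```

View pics/s6.png

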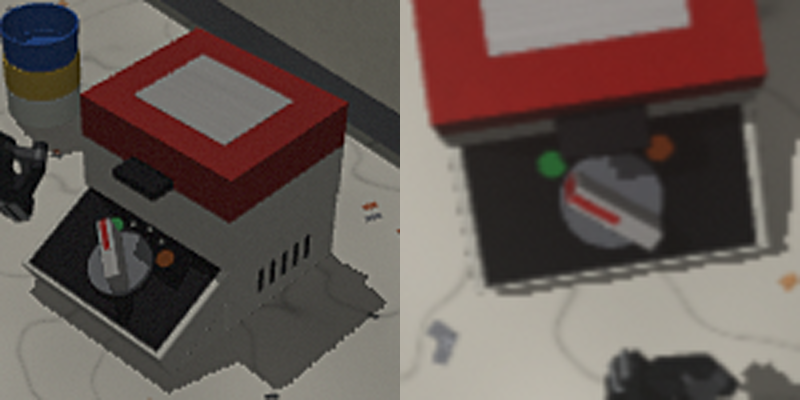

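The lid is shut. The bar now runs from about (568,187) at the pointer end to (655,240) at the tail in the top crop. I compare that with the projections predicted for each click.

```bash
python3 - <<'E'
from h import *
from station import arm, get_image, camera_params
p=camera_params("top");T=np.linalg.inv(p["pose"])
def crop(P):
    k=p["camera_matrix"]@(T[:3,:3]@P+T[:3,3]); u=k[:2]/k[2]; return (u-[225,165])*4+[400,0]
for k in(.436,.65,.873,.96): print(k,[crop(world(dialpt(k,r,.04),*W)) for r in(.033,-.033)])
print(arm.observe()["force"])
E
```

```text
0.436 [array([587.6409, 178.3006]), array([642.9692, 257.255 ])]
0.65 [array([578.9714, 184.9659]), array([651.5471, 250.7944])]
0.873 [array([571.7569, 193.5108]), array([658.7716, 242.4771])]
0.96 [array([569.5251, 197.1956]), array([661.0369, 238.8756])]
[-0.4291  0.4844  0.2172]
```

The observed bar direction, (87,53), matches the 0.873 click, (87,49). It is clearly different from 0.65 and 0.436, so I hand in.

```bash
python3 -c "
from station import arm, get_image, camera_params
print(arm.hand_in())"
```

```text
the job is handed in; nothing more can be done
None
```

I handed the job in with the lid closed onto its stop and the knob clicked over to the green dot; the gripper is clear and no bystander was touched, but `hand_in()` returned no verdict.

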